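# Hang the brush caddy on the art-room display board

### The arm

A 6-joint arm with a two-finger parallel gripper is mounted at the origin on the work surface. World frame = base frame: x ahead of the robot, y to its left, z up, the work surface at z = 0. Lengths are in m, angles in rad, forces in N, time in s.
With the tool pointing down it reaches from about 0.3 to 0.85 m from the base axis. Payload 4.2 kg.
Tool frame: the origin (TCP) lies at the very end of the fingers, on their centre line; the grasp point (between the pads) lies 19 mm behind it (ctrl.grip_depth is the z of the grasp point in the tool frame, in m); z points along the fingers, y is the line along which they close (so a half turn about z gives the same grasp; the last joint's range is limited). The gripper opens to 91 mm and grips with 3 to 60 N. Pads are 32 mm wide; open, the fingers measure 118 mm over their backs; the gripper's body (76 mm by 178 mm) begins 60 mm behind the grasp point.
Start: joints at [1.317, 0.32, 1.565, -0, 1.257, -0.02], TCP at [0.133, 0.559, 0.214] pointing down, gripper open.
Joint ranges: [-3.11, 3.11], [-0.84, 2.01], [0.21, 2.61], [-1.34, 4.49], [0.05, 2.63], [-2.56, 2.56]. Speed limits (rad/s): [2.57, 2.57, 3.14, 3.14, 3.14, 3.14].

### API

Orientations are given as a 3x3 rotation matrix whose columns are the frame's x, y, z axes.
In Python, from plant import get_obs, vision, ctrl, find_in, regions_of gives the robot as it stands.
- The arm moves only by the shell command python3 -m crank 'ROWS' [FORCE]. ROWS is JSON, a list of rows, each a list of 3 entries, a list of its own where there are three numbers: the closure, from -1 (fully open) to 1 (shut), then the shift along the tool's x, y, z in units of 25 mm (1.0 is 25 mm), then the turn, a rotation vector about the tool's x, y, z in units of 6 degrees (1.0 is 6 degrees). In form: [[jaw, [x, y, z], [rx, ry, rz]], ...]. A call has 1 to 20 rows; each row shifts and turns the commanded pose from where the row before left it, along the tool's axes as they then stand; what a row does not reach is not made up. A row lasts 1/12 s, in which the tool goes at most 41.7 mm and 7.16 degrees, less where a joint would pass 70% of its speed; a pose out of reach is approached as far as the arm can. A call is refused whole if a number of a shift passes 1 or a number of a turn 1, either way. A call with a gripper value outside its range is refused whole. The fingers move at their own pace and stop on an object; FORCE is the grip in N (left out, the last holds). Time passes only in rows, so rows that do not move let the fingers close. It gives the time, the measured TCP pose, the force, the opening and the grip force at its end, in the units of the state.
- get_obs(): the state, without advancing time (a new reading comes with each control period).
- vision.capture(name): name is "scene" or "top" or "wrist"; returns (picture, depth): 420x560x3 uint8, red, green, blue; 420x560 float32, m along the optical axis (not along the pixel's ray), 0 where there is no reading.
- vision.camera_params(name): a dict with "camera_matrix" (3x3 intrinsics, pixels), "R" (3x3) and "t" (3): a world point X has camera coordinates R X + t; the wrist camera has in their place "mount" (4x4, takes a point from camera to tool coordinates, whose origin is the TCP and whose axes are the flange's). Camera axes: x right, y down, z forward; pixel columns grow to the right and rows downward; lengths in m; the calibration is good to about 2 mm. The wrist camera is an equidistant fisheye: a pixel r from the principal point sees the ray r / f radians off the axis. A picture is of the moment at which its call begins: read the wrist's pose just before it. camera_params takes no time and is no camera call.
- ctrl.job_done(): hands the job in; it is judged then, once.
Trained networks look in the newest picture that a camera, given by its name, has taken for a name from the list of things; names that differ only in an ending like _2 or _b are one class to them, and where a whole thing is asked for, a point or a joint stands for the part that bears it (a point fixed in the world has none). Each returns a list of dicts, best first, with "score" (0 to 1); they miss things now and then, are a little off and sometimes report something else, mostly with a low value. They report only what shows in the picture. A call takes as long as a camera call. They do not tell look-alikes from the thing itself.
- find_in(camera, label): "extent" ([left, top, right, bottom] in pixels, round what is visible of it).
- regions_of(camera, label): "pixels" (420x560 bool, what is visible of it) and "extent" ([left, top, right, bottom] in pixels, round what is visible of it).
The state is a dict: "time_s": time; "joint_positions": joint angles; "qvel": joint speeds; "joint_torque": joint torques, N m; "ee_pos": TCP position; "orientation": TCP orientation; "contact_force": force on the tool from outside, world axes, zero at the start; "torque": the same for the moment, N m; "finger_gap": opening from 0.0 (shut) to 1.0 (fully open); "grip_force": force on a finger pad.
Only numpy, scipy, OpenCV 4.12 (cv2) and the standard library are available. Lean on these libraries where they do the work, as an engineer would, in place of code of your own. Each camera call takes 0.05 s, during which the arm holds its last target. There are 200 camera calls.

### The job

Hang the little brush caddy on the brass screw of the low display board: slide the keyhole in its steel back wall over the screw head until the back lies flush on the board, then pull the caddy straight down until the screw is fully home at the top of the slot and give it a steady downward pull of about 10 N for half a second, well more than its own weight. Be gentle: never press or pull the caddy against the board or its screw with more than 25 N. Let go and leave it hanging upright, and leave the other things on the table where they are.

Things in the scene. Friction and masses are not known exactly. Their poses are not given: they have to be found in the camera images.
- board: Upright white display board fixed on the table, 240 mm wide, 160 mm high, 18 mm thick, plywood foot and struts behind it; the front face carries the screw. Origin: table height, middle of the front face. x points straight out of the face (horizontal), y along the face (horizontal), z up.
- rail_mid (a point): Middle of the dark upright rail on the board face, 130 mm above the table; axes as the board. A brass screw stands out of it along x. It is clamped at a height that differs each time, from 13 mm below to 13 mm above this point: look or feel for it. Shank 4.5 mm thick, 7 mm free from face to head; head 10 mm across, 5 mm thick, its front 12 mm off the face. Rigid: does not shift.
- caddy_mid (a point): Centre, half-way up, of the loose brush caddy: an open-topped empty box 50 x 50 mm, 90 mm high, 0.19 to 0.31 kg, upright on the table at the start. x points from its steel back wall to its blue front, y across, z up. The two plywood sides, at y = +-25 mm, can be pinched (50 mm apart) near the top. Sides, front and floor 4 mm thick, back 5 mm; the hollow takes the screw head.
- caddy_key (a point): Centre of the keyhole's round entry, on the outer face of the caddy's steel back wall: 45 mm above its underside, 25 mm behind caddy_mid, same axes. Entry 16 mm across; from its top a slot 7 mm wide runs up, and its closed end meets the screw when the screw's axis is 16 mm above this point. On the board, the caddy's x and the board's x point the same way.
- palette: Bystander: white flower-shaped paint palette, 148 mm across, 18 mm high. Origin at its underside.
- paint_a: Bystander: red paint bottle, 52 mm diameter, 130 mm high. Origin at its underside.
- paint_b: Bystander: green paint bottle, 52 mm diameter, 130 mm high. Origin at its underside.
- mug: Bystander: blue mug, 72 mm diameter, 85 mm high. Origin at its underside.
- brush: Bystander: paint brush lying flat, 150 mm long, along its x. Origin at its underside.
- pencil_tray: Bystander: grey open tray 90 x 200 x 35 mm. Origin at its underside.
- eraser: Bystander: white eraser 45 x 22 x 14 mm. Origin at its underside.
Mind the look-alikes: they are no part of the job. Leave any purple look-alike of the part that bears caddy_mid alone.

How it is judged:
On the way:
1. With the screw home at the end of the slot and the back flush on the board, the caddy is pulled on the screw with more than 6 N for 0.15 s (x of caddy_key in the frame of board between -0.003 and 0.004 m and y of caddy_key in the frame of board between -0.006 and 0.006 m and z of caddy_key in the frame of screw between -0.019 and -0.0125 m and contact force between caddy and screw above 6 N), for 0.15 s.
At the end, for the whole second after the job is handed in: The caddy hangs at rest from the screw alone, the screw home at the closed end of the slot (within about 3 mm), its keyhole within 6 mm of the board's centre line sideways and its back within 4 mm of the face, upright and square to the board within 0.1 rad (x of caddy_key in the frame of board between -0.003 and 0.004 m and y of caddy_key in the frame of board between -0.006 and 0.006 m and z of caddy_key in the frame of screw between -0.019 and -0.0125 m and angle between caddy_mid's own z axis and vertical below 0.1 rad and angle between the y axis of caddy_mid and the y axis of board, either way round below 0.1 rad and linear speed of caddy below 0.02 m/s and contact force between caddy and screw above 1 N); the robot touches nothing.
It fails at once if the caddy is pressed or pulled against the board or its screw with more than 25 N (contact force between caddy and board above 25 N or contact force between caddy and screw above 25 N).
It fails at once if another thing on the table is shifted by more than 25 mm (distance of any of palette, paint_a, paint_b, mug, brush, pencil_tray, eraser from where it was at the start of the episode above 0.025 m).
It also fails if it takes over 67 s, if anything falls off the work surface, if the arm or the gripper's body presses on something with over 40 N, if the wrist force passes 120 N, or if a joint passes its speed limit or range.

## Working session

There is one attempt and no reset: what is moved stays moved. The work goes in short steps, Python scripts to look and compute and a shell command to move; the robot and the scene stay as the last step left them, time stands still between calls to the robot, and variables do not carry over. Pictures are saved under pics/ and viewed, at most 10 in all, crops included, and the job is handed in when it is done.

```bash
mkdir -p pics; ls; python3 - <<'E'
from plant import *
import cv2,numpy as np
o=get_obs();print(o['ee_pos'],o['orientation'],o['time_s'])
ims=[]
for c in ['scene','top']:
    im,d=vision.capture(c);np.savez(f'{c}0.npz',im=im,d=d);cv2.imwrite(f'pics/{c}0.png',im[...,::-1])
    for l in ['caddy_mid','board']:
        print(c,l,[(round(r['score'],2),r['extent']) for r in find_in(c,l)])
    p=vision.camera_params(c);print(p)
E
```

```text
pics
[0.13307692 0.55887155 0.21310468] [[-9.72781570e-01  2.31723523e-01 -4.75373975e-04]
 [ 2.31724002e-01  9.72780033e-01 -1.73016541e-03]
 [ 6.15142872e-05 -1.79322859e-03 -9.99998390e-01]] 0.0
scene caddy_mid [(0.95, [329.2, 180.7, 358.2, 217.1]), (0.62, [303.0, 164.4, 322.5, 202.0]), (0.55, [340.1, 158.7, 369.7, 180.0])]
scene board [(0.9, [140.5, 188.2, 235.7, 259.1])]
{'camera_matrix': array([[387.1419542 ,   0.        , 277.6301241 ],
       [  0.        , 387.1419542 , 217.85305369],
       [  0.        ,   0.        ,   1.        ]]), 'R': array([[ 0.65037575,  0.75935814,  0.01966211],
       [ 0.50709731, -0.4147561 , -0.75553273],
       [-0.56556495,  0.50135076, -0.65481578]]), 't': array([-0.37442305, -0.23518074,  1.41356401])}
top caddy_mid [(0.59, [182.6, 221.0, 211.6, 247.1]), (0.56, [172.7, 186.9, 203.4, 210.1])]
top board [(0.73, [290.0, 232.4, 391.4, 293.9])]
{'camera_matrix': array([[407.69535877,   0.        , 278.42037459],
       [  0.        , 407.69535877, 204.74743037],
       [  0.        ,   0.        ,   1.        ]]), 'R': array([[ 0.01277327, -0.99989014,  0.00752003],
       [-0.98569709, -0.01385513, -0.1679562 ],
       [ 0.16804194, -0.00526712, -0.98576578]]), 't': array([-0.02540745,  0.58503731,  1.11501034])}
```

View pics/scene0.png

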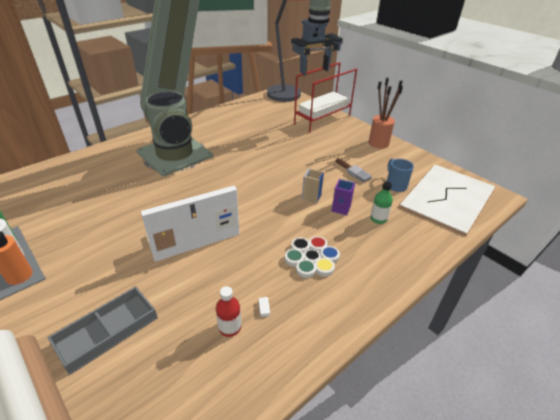

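View pics/top0.png

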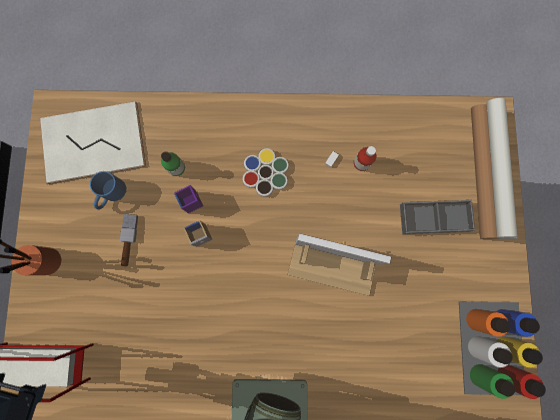

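The scene view shows the board at (193,223), the real caddy with its blue front at (313,185) and the purple look-alike at (344,197). In the top view the real caddy is at (197,234) and the board's face, along (297,237)–(390,261), looks away from the robot.

```bash
cat > h.py <<'E'
import numpy as np,cv2
from plant import *
def cloud(c,d):
    p=vision.camera_params(c);K=p['camera_matrix'];v,u=np.mgrid[:d.shape[0],:d.shape[1]]
    P=np.stack([(u-K[0,2])/K[0,0]*d,(v-K[1,2])/K[1,1]*d,d],-1)
    return (P-p['t'])@p['R']
def proj(c,X):
    p=vision.camera_params(c);q=p['camera_matrix']@(p['R']@X+p['t']);return q[:2]/q[2]
E
python3 - <<'E'
from h import *
S=np.load('scene0.npz');T=np.load('top0.npz')
Ps,Pt=cloud('scene',S['d']),cloud('top',T['d'])
# board face from scene
m=np.zeros(S['d'].shape,bool);m[188:260,140:240]=1;m&=(Ps[...,2]>.03)&(Ps[...,2]<.165)&(S['d']>0)
X=Ps[m]
rng=np.random.default_rng(0);best=0
for _ in range(300):
    a=X[rng.choice(len(X),3,0)];n=np.cross(a[1]-a[0],a[2]-a[0]);n/=np.linalg.norm(n)+1e-9
    i=abs((X-a[0])@n)<.003
    if i.sum()>best:best=i.sum();I=i
Y=X[I];c=Y.mean(0);n=np.linalg.svd(Y-c)[2][2];n*=np.sign(n[0]);yv=np.cross([0,0,1],n);yv/=np.linalg.norm(yv)
s=Y@yv;print('face n',n,'c',c,len(Y),len(X),'y ext',np.percentile(s,[.5,99.5]),'z',Y[:,2].min(),Y[:,2].max())
o=c+yv*(np.percentile(s,[.5,99.5]).mean()-c@yv);print('origin',o,'yaw',np.degrees(np.arctan2(n[1],n[0])))
# board top edge from top
m=np.zeros(T['d'].shape,bool);m[225:300,280:400]=1;m&=(Pt[...,2]>.145)&(Pt[...,2]<.175)
r=cv2.minAreaRect((Pt[m][:,:2]*1000).astype(np.float32));print('top board',r,cv2.boxPoints(r).tolist())
m=np.zeros(T['d'].shape,bool);m[215:252,178:216]=1;m&=(Pt[...,2]>.08)&(Pt[...,2]<.1)
r=cv2.minAreaRect((Pt[m][:,:2]*1000).astype(np.float32));print('caddy',r,m.sum())
m=np.zeros(S['d'].shape,bool);m[160:205,298:326]=1;m&=(Ps[...,2]>.08)&(Ps[...,2]<.1)
r=cv2.minAreaRect((Ps[m][:,:2]*1000).astype(np.float32));print('caddy scene',r,m.sum())
big=[cv2.resize(S['im'][155:210,290:365],None,fx=5,fy=5,interpolation=3),cv2.resize(T['im'][180:255,165:240],None,fx=5,fy=5,interpolation=3)]
B=cv2.resize(S['im'][180:265,130:245],None,fx=6,fy=6,interpolation=3)
H=np.zeros((600,800,3),np.uint8);H[:275,:375]=big[0];H[:375,400:775]=big[1][:375];
cv2.imwrite('pics/crop1.png',H[...,::-1]);cv2.imwrite('pics/board1.png',B[...,::-1])
E
```

```text
face n [ 0.97239788 -0.23321968  0.00713775] c [ 0.46418806 -0.19517343  0.09988836] 3533 4024 y ext [-0.19467775  0.04192568] z 0.0300236234120543 0.16261285903267617
origin [ 0.46539022 -0.1901611   0.09988836] yaw -13.487051977818385
top board ((458.0669860839844, -185.343994140625), (240.89175415039062, 18.566333770751953), 76.54634857177734) [[421.01580810546875, -300.3248291015625], [439.0726318359375, -304.64447021484375], [495.1181640625, -70.3631591796875], [477.06134033203125, -66.04351806640625]]
caddy ((500.3944396972656, 208.47518920898438), (50.46012496948242, 50.63725280761719), 25.7108211517334) 146
caddy scene ((500.19921875, 205.133056640625), (50.842933654785156, 59.764930725097656), 27.758371353149414) 148
```

View pics/crop1.png

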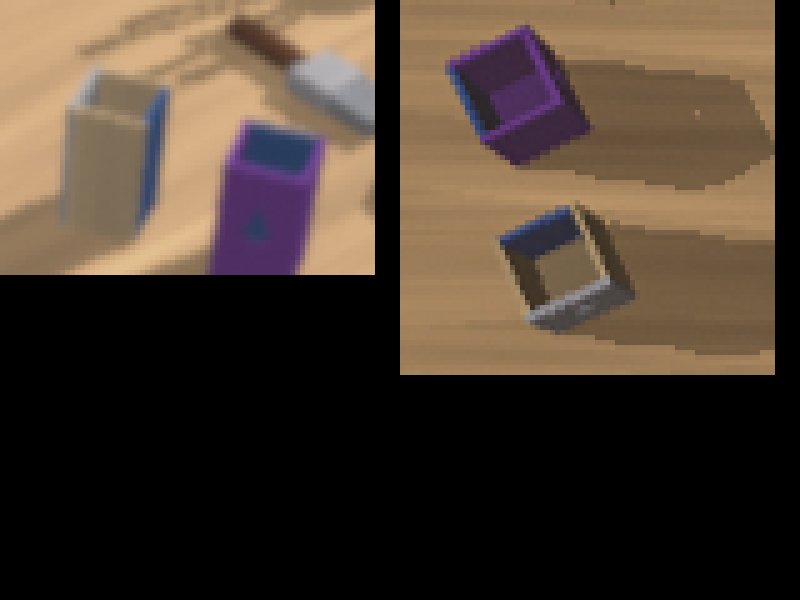

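View pics/board1.png

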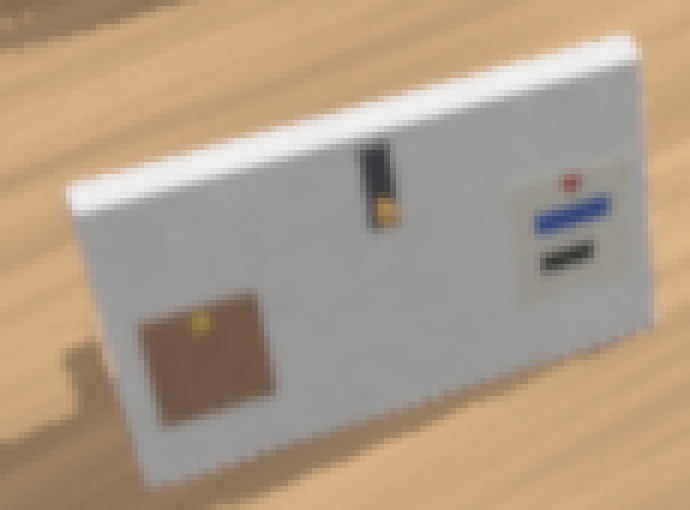

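The blue front faces +x/+y and the steel back faces the robot, so the caddy's yaw is about +25.7°. The brass screw head is at scene pixel (194.5, 215), in the lower part of the rail.

```bash
cat >> h.py <<'E'
yawb=np.radians(-13.46)
def Rz(a): c,s=np.cos(a),np.sin(a); return np.array([[c,-s,0],[s,c,0],[0,0,1.]])
def ray(c,u,v):
    p=vision.camera_params(c);d=p['R'].T@np.linalg.inv(p['camera_matrix'])@[u,v,1];return -p['R'].T@p['t'],d
def toplane(o,d,P,n): return o+d*(((P-o)@n)/(d@n))
def wpose():
    o=get_obs();M=vision.camera_params('wrist')['mount'];R=np.array(o['orientation']);return R@M[:3,:3],np.array(o['ee_pos'])+R@M[:3,3]
def wray(u,v,pose):
    K=vision.camera_params('wrist')['camera_matrix'];x,y=(u-K[0,2])/K[0,0],(v-K[1,2])/K[1,1];r=np.hypot(x,y)
    return pose[1],pose[0]@np.array([x/r*np.sin(r),y/r*np.sin(r),np.cos(r)])
def wproj(X,pose):
    K=vision.camera_params('wrist')['camera_matrix'];q=pose[0].T@(X-pose[1]);t=np.arctan2(np.hypot(*q[:2]),q[2]);s=t/np.hypot(*q[:2])
    return K[0,0]*s*q[0]+K[0,2],K[1,1]*s*q[1]+K[1,2]
def togo(P,R):
    "tool-frame shift (units of 25 mm) and turn (units of 6 deg) from the measured pose"
    o=get_obs();R0=np.array(o['orientation']);from scipy.spatial.transform import Rotation as Q
    print('shift',(R0.T@(np.array(P)-o['ee_pos'])/.025).round(2),'turn',(Q.from_matrix(R0.T@R).as_rotvec(degrees=True)/6).round(2))
E
python3 - <<'E'
from h import *
O=np.array([.4662,-.189,0]);n=Rz(yawb)[:,0];y=Rz(yawb)[:,1]
for u,v,o in [(194.5,215,.012),(192.5,180+143/6,.0),(193.8,180+228/6,0)]:
    X=toplane(*ray('scene',u,v),O+n*o,n);print(X,'y along',(X-O)@y)
p=vision.camera_params('wrist');print(p)
# caddy grasp yaw 25.7: tool z down, tool y along caddy y (either way)
R=Rz(np.radians(25.7))@np.diag([-1,1,-1.]);togo([.5,.208,.15],R)
E
```

```text
[ 0.47774019 -0.19233722  0.12437362] y along -0.0005593821726293079
[ 0.46654893 -0.18754211  0.15068261] y along 0.0014990629489394966
[ 0.46598625 -0.18989309  0.10523003] y along -0.0009183165863474059
{'camera_matrix': array([[325.1922621 ,   0.        , 278.12616729],
       [  0.        , 325.1922621 , 206.98462612],
       [  0.        ,   0.        ,   1.        ]]), 'mount': array([[-7.81578097e-04, -9.72065032e-01, -2.34710382e-01,
         6.49808217e-02],
       [ 9.99999448e-01, -5.94800249e-04, -8.66570708e-04,
         6.81731031e-04],
       [ 7.02757289e-04, -2.34710930e-01,  9.72064960e-01,
        -1.70744234e-01],
       [ 0.00000000e+00,  0.00000000e+00,  0.00000000e+00,
         1.00000000e+00]])}
shift [-17.53 -10.27   2.55] turn [-0.   -0.   -6.52]
```

```bash
python3 - <<'E'
from h import *
S=np.load('scene0.npz')['im'].astype(float);p=vision.camera_params('scene')
sub=S[203:226,183:206]
w=np.clip((sub[...,0]-sub[...,2])-15,0,None);w[w<15]=0
v,u=np.mgrid[203:226,183:206];m=w>0;print('px',m.sum(),u[m].min(),u[m].max(),v[m].min(),v[m].max())
hu,hv=(u*w).sum()/w.sum(),(v*w).sum()/w.sum();print('head',hu,hv)
c=np.array([[72,210],[640,62],[655,322],[150,488]])/6+[130-.42,180-.42]
# image-left is board y = -: check
obj=np.array([[0,-.12,.16],[0,.12,.16],[0,.12,0],[0,-.12,0]])
ok,r,t=cv2.solvePnP(obj,c,p['camera_matrix'],None,flags=cv2.SOLVEPNP_IPPE)
R=cv2.Rodrigues(r)[0];Rw=p['R'].T@R;tw=p['R'].T@(t[:,0]-p['t']);print('board pose pnp',tw,np.degrees(np.arctan2(Rw[1,0],Rw[0,0])),Rw[2,2])
pr=cv2.projectPoints(obj,r,t,p['camera_matrix'],None)[0][:,0];print('resid',(pr-c).round(2).tolist())
d=R.T@np.linalg.inv(p['camera_matrix'])@[hu,hv,1];o=-R.T@t[:,0]
for a in(.0095,.012):print(a,'pnp board frame',o+d*((a-o[0])/d[0]))
O=np.array([.4662,-.189,0]);n=Rz(yawb)[:,0]
for a in(.0095,.012):print(a,'world',toplane(*ray('scene',hu,hv),O+n*a,n))
# target above the board's front for a look: tool tilted
E
```

```text
px 19 192 196 213 217
head 194.0481430536451 214.73865199449793
board pose pnp [ 0.45751462 -0.18634822 -0.00649051] -14.134308158501458 0.9998362677555341
resid [[0.18, 0.59], [-0.05, -0.58], [0.05, 0.47], [-0.16, -0.46]]
0.0095 pnp board frame [0.0095     0.00038277 0.12435964]
0.012 pnp board frame [ 0.012      -0.00012754  0.12655415]
0.0095 world [ 0.47519918 -0.19221353  0.12348508]
0.012 world [ 0.47750496 -0.19332004  0.12560552]
```

```bash
python3 -m crank '[[-1,[-1,-0.6,0],[0,0,-0.5]],[-1,[-1,-0.6,0],[0,0,-0.5]],[-1,[-1,-0.6,0],[0,0,-0.5]],[-1,[-1,-0.6,0],[0,0,-0.5]],[-1,[-1,-0.6,0],[0,0,-0.5]],[-1,[-1,-0.6,0],[0,0,-0.5]],[-1,[-1,-0.6,0],[0,0,-0.5]],[-1,[-1,-0.6,0],[0,0,-0.5]],[-1,[-1,-0.6,0],[0,0,-0.5]],[-1,[-1,-0.6,0],[0,0,-0.5]],[-1,[-1,-0.6,0],[0,0,-0.5]],[-1,[-1,-0.6,0],[0,0,-0.5]],[-1,[0,0,0],[0,0,0]],[-1,[0,0,0],[0,0,0]]]'
python3 - <<'E'
from h import *
pose=wpose();im,d=vision.capture('wrist');cv2.imwrite('pics/w1.png',im[...,::-1]);np.savez('w1.npz',im=im,d=d,R=pose[0],t=pose[1])
print([(r['score'],r['extent']) for r in find_in('wrist','caddy_mid')])
R=Rz(np.radians(25.7))@np.diag([-1,1,-1.]);togo([.5,.208,.15],R)
for dx in(-.025,.025):
  for dy in(-.025,.025):print(wproj(np.array([.5,.208,.09])+Rz(np.radians(25.7))@[dx,dy,0],pose))
E
```

```text
time_s: 1.47
ee_pos: [0.4385, 0.398, 0.2134]
orientation: [[-0.924, -0.382, -0.001], [-0.382, 0.924, -0.0], [0.001, 0.0, -1.0]]
contact_force: [-1.1, -1.0, -0.1]
finger_gap: 1.0
grip_force: 0.0
[(0.76, [70.6, 157.2, 143.2, 214.5]), (0.55, [121.6, 231.7, 143.6, 253.2])]
shift [ 0.59 -8.01  2.55] turn [ 0.   -0.01 -0.52]
(np.float64(65.57148926086435), np.float64(165.57496326483718))
(np.float64(103.07735233266936), np.float64(160.40444994497983))
(np.float64(72.6265535770838), np.float64(211.25584567380847))
(np.float64(109.83447391597787), np.float64(208.7791331550706))
```

```bash
python3 -m crank '[[-1,[0,-0.8,0],[0,0,-0.05]],[-1,[0,-0.8,0],[0,0,-0.05]],[-1,[0,-0.8,0],[0,0,-0.05]],[-1,[0,-0.8,0],[0,0,-0.05]],[-1,[0,-0.8,0],[0,0,-0.05]],[-1,[0.1,-0.8,0.2],[0,0,-0.05]],[-1,[0.1,-0.8,0.2],[0,0,-0.05]],[-1,[0.2,-0.8,0.2],[0,0,-0.05]],[-1,[0.2,-0.8,0.2],[0,0,-0.06]],[-1,[0,-0.8,0],[0,0,-0.06]],[-1,[0,0,0],[0,0,0]],[-1,[0,0,0],[0,0,0]]]'
python3 - <<'E'
from h import *
pose=wpose();im,d=vision.capture('wrist');np.savez('w2.npz',im=im,d=d,R=pose[0],t=pose[1])
print([(r['score'],r['extent']) for r in find_in('wrist','caddy_mid')])
for r in [Rz(np.radians(25.7))@np.diag([-1,1,-1.])]:togo([.5,.208,.15],r)
J=im.copy()
for dx,dy in[(-1,-1),(-1,1),(1,1),(1,-1)]:
  q=wproj(np.array([.5,.208,.09])+Rz(np.radians(25.7))@[dx*.025,dy*.025,0],pose);print(q);cv2.circle(J,tuple(int(round(a)) for a in q),2,(255,0,0),-1)
cv2.imwrite('pics/w2.png',J[...,::-1])
E
```

```text
time_s: 2.57
ee_pos: [0.5044, 0.2099, 0.1942]
orientation: [[-0.901, -0.433, -0.0], [-0.433, 0.901, 0.001], [-0.0, 0.001, -1.0]]
contact_force: [-0.2, 0.2, -0.7]
finger_gap: 1.003
grip_force: 0.0
[(0.86, [236.4, 247.2, 291.5, 321.5]), (0.72, [252.4, 164.2, 307.4, 229.6])]
shift [ 0.21 -0.02  1.77] turn [0.01 0.   0.01]
(np.float64(249.05949013675917), np.float64(171.30219423603478))
(np.float64(307.68287344413784), np.float64(171.2416283020956))
(np.float64(306.6256183243059), np.float64(227.42700268696464))
(np.float64(250.2287973205108), np.float64(227.4838340173052))
```

View pics/w2.png

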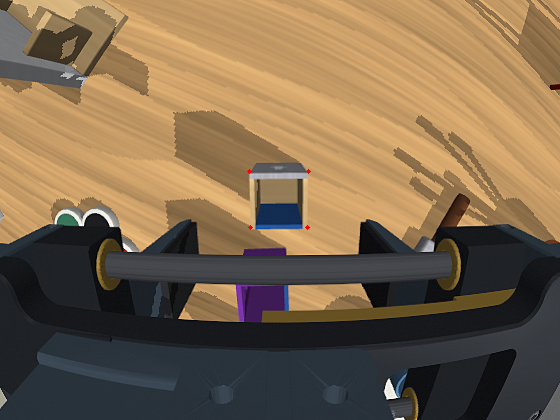

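The caddy is at (278,198), with its rim on the red predicted corners to within 1 to 2 px. The steel back is at the top, so the estimate holds and I can descend.

```bash
python3 -m crank '[[-1,[0.2,0,0.7],[0,0,0]],[-1,[0,0,0.8],[0,0,0]],[-1,[0,0,0.8],[0,0,0]],[-1,[0,0,0.8],[0,0,0]],[-1,[0,0,0.8],[0,0,0]],[-1,[0,0,0.8],[0,0,0]],[-1,[0,0,0.75],[0,0,0]],[-1,[0,0,0],[0,0,0]],[0.3,[0,0,0],[0,0,0]],[1,[0,0,0],[0,0,0]],[1,[0,0,0],[0,0,0]],[1,[0,0,0],[0,0,0]],[1,[0,0,0],[0,0,0]],[1,[0,0,0],[0,0,0]],[1,[0,0,0],[0,0,0]],[1,[0,0,0],[0,0,0]]]' 30
```

```text
time_s: 4.0
ee_pos: [0.5008, 0.2075, 0.0582]
orientation: [[-0.901, -0.434, 0.001], [-0.434, 0.901, 0.001], [-0.001, 0.0, -1.0]]
contact_force: [-0.1, 2.0, 3.4]
finger_gap: 0.547
grip_force: 29.9
```

```bash
python3 -m crank '[[1,[0,0,-0.4],[0,0,0]],[1,[0,0,-0.8],[0,0,0]],[1,[0,0,-0.9],[0,0,0]],[1,[0,0,-0.9],[0,0,0]],[1,[0,-0.3,-0.6],[0,0,0.6]],[1,[-0.2,-0.6,-0.3],[0,0,0.9]],[1,[-0.2,-0.6,0],[0,0,0.9]],[1,[-0.2,-0.6,0],[0,0,0.9]],[1,[-0.2,-0.6,0],[0,0,0.9]],[1,[-0.2,-0.6,0],[0,0,0.9]],[1,[-0.2,-0.6,0],[0,0,0.9]],[1,[0,-0.3,0],[0,0,0.53]],[1,[0,0,0],[0,0,0]],[1,[0,0,0],[0,0,0]]]'
python3 - <<'E'
from h import *
O=np.array([.4662,-.189,0]);n=Rz(yawb)[:,0]
togo(O+n*.075+[0,0,.1372],Rz(yawb)@np.diag([-1,1,-1.]));print(O+n*.075)
S=np.load('top0.npz');P=cloud('top',S['d']);print('red top',P[152,370],'green',P[160,170])
E
```

```text
time_s: 5.17
ee_pos: [0.5447, 0.1096, 0.1552]
orientation: [[-0.973, 0.232, -0.001], [0.232, 0.973, 0.0], [0.001, 0.0, -1.0]]
contact_force: [-0.4, 0.3, -2.7]
finger_gap: 0.548
grip_force: 29.9
shift [ -2.72 -12.35   0.72] turn [ 0.   -0.01  0.01]
[ 0.53913995 -0.20645748  0.        ]
red top [ 0.7202702  -0.26411509  0.13139834] green [0.69568919 0.28266445 0.11019374]
```

```bash
python3 -m crank '[[1,[-0.4,-0.4,0],[0,0,0]],[1,[-0.45,-0.8,0],[0,0,0]],[1,[-0.45,-0.9,0],[0,0,0]],[1,[-0.45,-0.9,0],[0,0,0]],[1,[-0.45,-0.9,0],[0,0,0]],[1,[-0.4,-0.9,0.1],[0,0,0]],[1,[-0.12,-0.9,0.1],[0,0,0]],[1,[0,-0.9,0.1],[0,0,0]],[1,[0,-0.9,0.1],[0,0,0]],[1,[0,-0.9,0.1],[0,0,0]],[1,[0,-0.9,0.1],[0,0,0]],[1,[0,-0.9,0.1],[0,0,0]],[1,[0,-0.8,0.02],[0,0,0]],[1,[0,-0.75,0],[0,0,0]],[1,[0,-0.5,0],[0,0,0]],[1,[0,0,0],[0,0,0]],[1,[0,0,0],[0,0,0]]]'
python3 - <<'E'
from h import *
O=np.array([.4662,-.189,0]);n=Rz(yawb)[:,0]
togo(O+n*.075+[0,0,.1372],Rz(yawb)@np.diag([-1,1,-1.]))
ims=[]
for c,ext in(('scene',(120,160,240,250)),('top',(270,195,410,300)),('wrist',(0,0,560,420))):
    im,d=vision.capture(c);np.savez(c+'3.npz',im=im,d=d);x0,y0,x1,y1=ext;ims.append(cv2.resize(im[y0:y1,x0:x1],(400,300),interpolation=3))
H=np.zeros((600,800,3),np.uint8);H[:300,:400]=ims[0];H[:300,400:]=ims[1];H[300:,:400]=ims[2];cv2.imwrite('pics/pre.png',H[...,::-1])
E
```

```text
time_s: 6.58
ee_pos: [0.5401, -0.204, 0.1371]
orientation: [[-0.972, 0.233, 0.0], [0.233, 0.972, 0.001], [0.0, 0.001, -1.0]]
contact_force: [-0.3, 0.1, -2.1]
finger_gap: 0.549
grip_force: 29.9
shift [ 0.01 -0.11 -0.  ] turn [ 0.01 -0.   -0.  ]
```

View pics/pre.png

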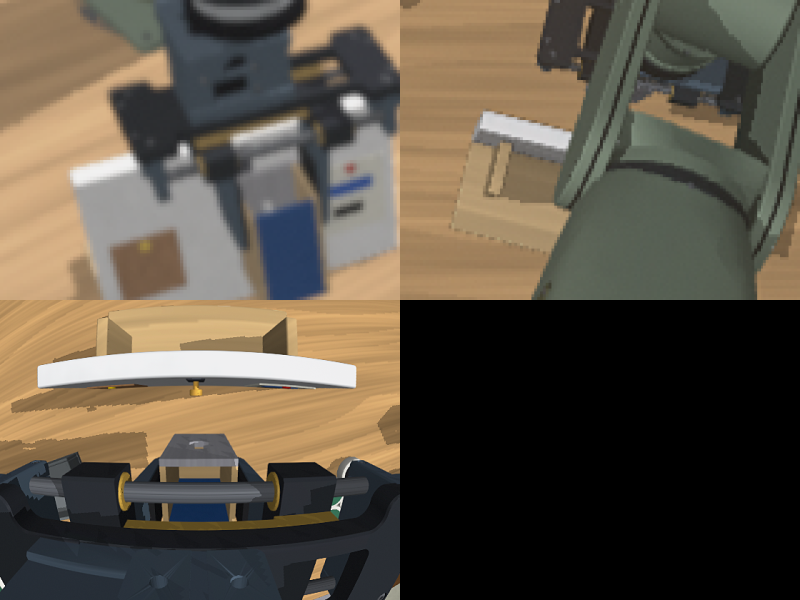

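The wrist view (lower left) shows the screw head at panel (196,392) and the keyhole at (199,445), nearly in line. I'll take the side offset from this picture.

```bash
python3 - <<'E'
from h import *
im=np.load('wrist3.npz')['im'].astype(int);pose=wpose();o=get_obs();R=np.array(o['orientation']);p=np.array(o['ee_pos'])
w=np.clip(im[...,0]-im[...,2]-40,0,None);w[:116]=0;w[140:]=0;w[:,:262]=0;w[:,290:]=0
w[116:140,:]=np.where(im[116:140,:,0]>90,w[116:140],0)
v,u=np.nonzero(w);print(len(u),u.min(),u.max(),v.min(),v.max())
for r in range(116,140):
    q=np.nonzero(w[r])[0];print(r,q.min() if len(q) else '',q.max() if len(q) else '',end='; ')
cv2.imwrite('pics/wc.png',cv2.resize(im[90:240,200:350].astype(np.uint8),(600,600),interpolation=cv2.INTER_NEAREST)[...,::-1])
d=np.load('wrist3.npz')['d']
def tool(u,v,z): return R.T@(toplane(*wray(u,v,pose),np.array([0,0,z]),np.array([0,0,1.]))-p)
print()
for z in(.12,.124,.128):print('screw',z,tool(275,135,z))
for u_ in(38,356):print('board front-top',tool(u_*1.4,(387-300)*1.4,.16))
print('mid front', tool(197*1.4,(383-300)*1.4,.16))
for u_ in(162,237):print('caddy back top edge',tool(u_*1.4,(463-300)*1.4,.169))
E
```

```text
588 262 289 116 139
116 271 277; 117 271 277; 118 271 277; 119 271 277; 120 262 289; 121 262 289; 122 262 289; 123 262 289; 124 262 289; 125 262 289; 126 262 289; 127 262 289; 128 262 289; 129 262 289; 130 262 289; 131 262 289; 132 262 289; 133 262 289; 134 262 289; 135 262 289; 136 262 289; 137 262 289; 138 262 289; 139 262 289; 
screw 0.12 [ 0.06205907 -0.00124468  0.01716277]
screw 0.124 [ 0.06212126 -0.00120368  0.0131628 ]
screw 0.128 [ 0.06218345 -0.00116267  0.00916283]
board front-top [ 0.07628358 -0.11986032 -0.022901  ]
board front-top [ 0.07572085  0.11757078 -0.02277054]
mid front [ 0.07123517 -0.00046272 -0.02283588]
caddy back top edge [ 0.02161743 -0.02259404 -0.03185307]
caddy back top edge [ 0.02157485  0.02477108 -0.03182703]
```

View pics/wc.png

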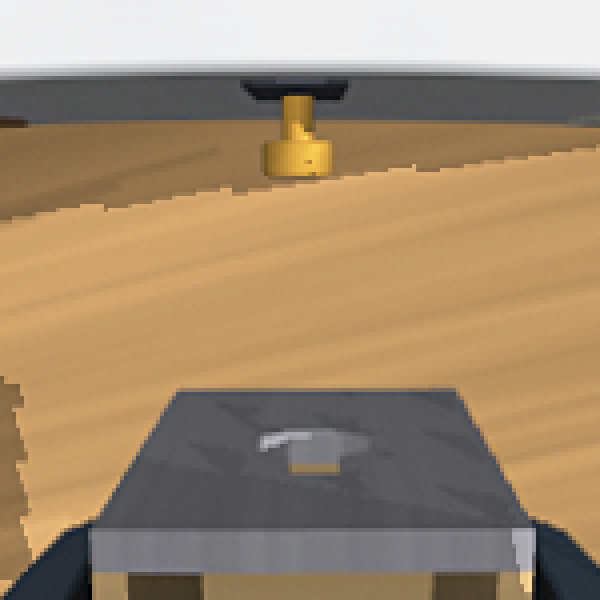

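The screw head is centred at u≈274 and the slot, entry and back edge at u≈278.5. The caddy therefore has to go about 2.7 mm along tool −y, which agrees with the nominal figure. I'll close in towards the board slowly.

```bash
python3 -m crank '[[1,[0.2,-0.11,0],[0,0,0]],[1,[0.4,0,0],[0,0,0]],[1,[0.4,0,0],[0,0,0]],[1,[0.2,0,0],[0,0,0]],[1,[0.12,0,0],[0,0,0]],[1,[0.08,0,0],[0,0,0]],[1,[0.04,0,0],[0,0,0]],[1,[0.04,0,0],[0,0,0]],[1,[0.04,0,0],[0,0,0]],[1,[0.04,0,0],[0,0,0]],[1,[0,0,0],[0,0,0]]]'
```

```text
time_s: 7.65
ee_pos: [0.5013, -0.1974, 0.1371]
orientation: [[-0.973, 0.233, -0.0], [0.233, 0.973, 0.0], [0.0, 0.0, -1.0]]
contact_force: [-0.9, -0.0, -3.3]
finger_gap: 0.547
grip_force: 29.9
```

```bash
python3 -m crank '[[1,[0.04,0,0],[0,0,0]],[1,[0.04,0,0],[0,0,0]],[1,[0,0,0],[0,0,0]]]'; python3 -m crank '[[1,[0.04,0,0],[0,0,0]],[1,[0.04,0,0],[0,0,0]],[1,[0,0,0],[0,0,0]]]'
```

```text
time_s: 7.9
ee_pos: [0.4992, -0.1969, 0.1371]
orientation: [[-0.973, 0.233, -0.0], [0.233, 0.973, 0.0], [0.0, 0.0, -1.0]]
contact_force: [0.7, -0.5, -2.6]
finger_gap: 0.55
grip_force: 29.9
time_s: 8.15
ee_pos: [0.4973, -0.1964, 0.1372]
orientation: [[-0.973, 0.233, -0.0], [0.233, 0.973, 0.0], [0.0, 0.0, -1.0]]
contact_force: [-1.1, -0.5, -2.4]
finger_gap: 0.545
grip_force: 29.9
```

```bash
python3 -m crank '[[1,[0.04,0,0],[0,0,0]],[1,[0.04,0,0],[0,0,0]],[1,[0.04,0,0],[0,0,0]],[1,[0,0,0],[0,0,0]]]'; python3 -m crank '[[1,[0.04,0,0],[0,0,0]],[1,[0,0,0],[0,0,0]]]';python3 -m crank '[[1,[0.04,0,0],[0,0,0]],[1,[0,0,0],[0,0,0]]]'
```

```text
time_s: 8.48
ee_pos: [0.4943, -0.1957, 0.1371]
orientation: [[-0.973, 0.233, -0.0], [0.233, 0.973, 0.0], [0.0, 0.0, -1.0]]
contact_force: [0.4, -1.1, -2.2]
finger_gap: 0.548
grip_force: 29.9
time_s: 8.65
ee_pos: [0.4934, -0.1955, 0.1372]
orientation: [[-0.973, 0.233, -0.0], [0.233, 0.973, 0.0], [0.0, 0.0, -1.0]]
contact_force: [-0.4, 0.6, -2.8]
finger_gap: 0.55
grip_force: 29.9
time_s: 8.82
ee_pos: [0.4925, -0.1953, 0.1372]
orientation: [[-0.973, 0.233, -0.0], [0.233, 0.973, 0.0], [0.0, 0.0, -1.0]]
contact_force: [-0.6, -0.0, -3.4]
finger_gap: 0.543
grip_force: 29.9
```

Travel is 49 mm, past the 38 mm where a miss would have touched, so the head is in the entry. I'll feel for flush.

```bash
for i in 1; do :; done; python3 -m crank '[[1,[0.04,0,0],[0,0,0]],[1,[0,0,0],[0,0,0]]]' | grep -E 'ee|contact'; python3 -m crank '[[1,[0.03,0,0],[0,0,0]],[1,[0,0,0],[0,0,0]]]'| grep -E 'ee|contact'
```

```text
ee_pos: [0.4915, -0.195, 0.1372]
contact_force: [0.2, -0.4, -2.4]
ee_pos: [0.4908, -0.1949, 0.1372]
contact_force: [-0.5, -1.0, -2.1]
```

```bash
python3 - <<'E'
from h import *
im,d=vision.capture('wrist');cv2.imwrite('pics/wd.png',cv2.resize(im[90:240,200:350],(600,600),interpolation=cv2.INTER_NEAREST)[...,::-1])
E
```

```text
(no output)
```

View pics/wd.png

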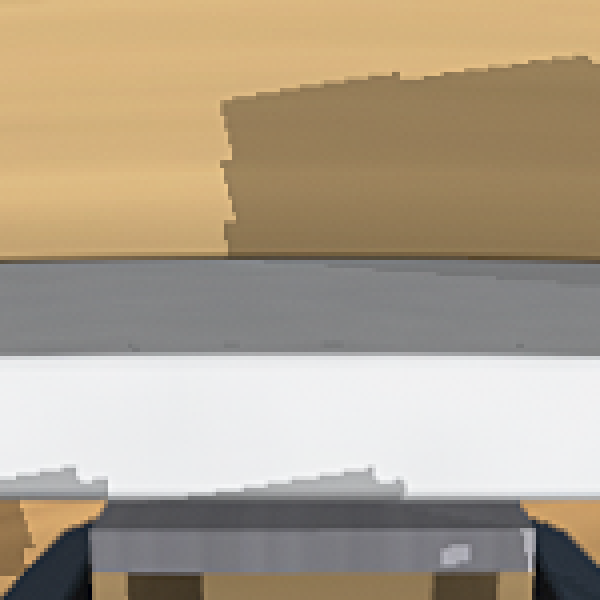

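The back is a few mm from the face: the caddy's back edge is at crop row 527 and the board's front edge at row 497. I'll continue.

```bash
python3 -m crank '[[1,[0.04,0,0],[0,0,0]],[1,[0,0,0],[0,0,0]]]' | grep -E 'ee|contact'; python3 -m crank '[[1,[0.03,0,0],[0,0,0]],[1,[0,0,0],[0,0,0]]]'| grep -E 'ee|contact'
```

```text
ee_pos: [0.4906, -0.1949, 0.1373]
contact_force: [1.1, -0.5, -4.0]
ee_pos: [0.4905, -0.1949, 0.1374]
contact_force: [5.3, -0.9, -4.7]
```

```bash
python3 -m crank '[[1,[0.03,0,0],[0,0,0]],[1,[0,0,0],[0,0,0]]]' | grep -E 'ee|contact'; python3 -m crank '[[1,[0.02,0,0],[0,0,0]],[1,[0,0,0],[0,0,0]]]'| grep -E 'ee|contact'
```

```text
ee_pos: [0.4905, -0.1949, 0.1374]
contact_force: [6.4, -0.5, -7.1]
ee_pos: [0.4905, -0.1949, 0.1375]
contact_force: [7.2, -1.6, -6.7]
```

The caddy's centre is 25.0 mm off the face, so it is flush. I'll ease the push and slide down.

```bash
python3 -m crank '[[1,[-0.04,0,0],[0,0,0]],[1,[-0.02,0,0.02],[0,0,0]],[1,[0,0,0.04],[0,0,0]],[1,[0,0,0.04],[0,0,0]],[1,[0,0,0],[0,0,0]]]' | grep -E 'ee|contact'; python3 -m crank '[[1,[0,0,0.05],[0,0,0]],[1,[0,0,0.05],[0,0,0]],[1,[0,0,0.05],[0,0,0]],[1,[0,0,0],[0,0,0]]]'| grep -E 'ee|contact'
```

```text
ee_pos: [0.4905, -0.1949, 0.1352]
contact_force: [5.4, -0.7, -0.4]
ee_pos: [0.4905, -0.1949, 0.1313]
contact_force: [6.1, -0.9, -0.0]
```

```bash
python3 -m crank '[[1,[-0.02,0,0.05],[0,0,0]],[1,[0,0,0.05],[0,0,0]],[1,[0,0,0.05],[0,0,0]],[1,[0,0,0.04],[0,0,0]],[1,[0,0,0],[0,0,0]]]' | grep -E 'ee|contact'; python3 -m crank '[[1,[0,0,0.04],[0,0,0]],[1,[0,0,0.04],[0,0,0]],[1,[0,0,0],[0,0,0]]]'| grep -E 'ee|contact'
```

```text
ee_pos: [0.4905, -0.1949, 0.1262]
contact_force: [5.9, -2.6, -1.1]
ee_pos: [0.4905, -0.1949, 0.1242]
contact_force: [6.0, -0.8, -0.3]
```

```bash
python3 -m crank '[[1,[0,0,0.04],[0,0,0]],[1,[0,0,0],[0,0,0]]]' | grep -E 'ee|contact'; python3 -m crank '[[1,[0,0,0.04],[0,0,0]],[1,[0,0,0],[0,0,0]]]'| grep -E 'ee|contact'
```

```text
ee_pos: [0.4905, -0.1949, 0.1232]
contact_force: [5.7, -1.1, -0.7]
ee_pos: [0.4905, -0.1949, 0.1222]
contact_force: [7.0, -0.9, -0.4]
```

```bash
for r in '' ; do :; done; python3 -m crank '[[1,[-0.02,0,0.03],[0,0,0]],[1,[0,0,0],[0,0,0]]]' | grep -E 'ee|contact'; python3 -m crank '[[1,[0,0,0.03],[0,0,0]],[1,[0,0,0],[0,0,0]]]'| grep -E 'ee|contact'
```

```text
ee_pos: [0.4905, -0.1948, 0.1213]
contact_force: [4.5, -0.8, -1.2]
ee_pos: [0.4905, -0.1948, 0.1205]
contact_force: [4.6, -1.2, -1.2]
```

```bash
python3 -m crank '[[1,[0,0,0.03],[0,0,0]],[1,[0,0,0],[0,0,0]]]' | grep -E 'ee|contact'; python3 -m crank '[[1,[0,0,0.03],[0,0,0]],[1,[0,0,0],[0,0,0]]]'| grep -E 'ee|contact'
```

```text
ee_pos: [0.4905, -0.1948, 0.1198]
contact_force: [4.3, -1.8, -1.0]
ee_pos: [0.4905, -0.1948, 0.1191]
contact_force: [5.3, -1.5, -0.3]
```

```bash
python3 -m crank '[[1,[0,0,0.03],[0,0,0]],[1,[0,0,0],[0,0,0]]]' | grep -E 'ee|contact'; python3 -m crank '[[1,[0,0,0.02],[0,0,0]],[1,[0,0,0],[0,0,0]]]'| grep -E 'ee|contact'
```

```text
ee_pos: [0.4905, -0.1948, 0.1184]
contact_force: [4.8, -0.7, -0.3]
ee_pos: [0.4905, -0.1948, 0.1183]
contact_force: [4.5, -1.0, 2.5]
```

```bash
python3 -m crank '[[1,[0,0,0.02],[0,0,0]],[1,[0,0,0],[0,0,0]]]' | grep -E 'ee|contact'; python3 -m crank '[[1,[0,0,0.02],[0,0,0]],[1,[0,0,0],[0,0,0]]]'| grep -E 'ee|contact'
```

```text
ee_pos: [0.4906, -0.1948, 0.1181]
contact_force: [2.2, -1.2, 5.6]
ee_pos: [0.4906, -0.1949, 0.118]
contact_force: [2.9, -0.3, 7.7]
```

The screw is home (z stop at 0.1184). I'll pull to about 10 N and hold.

```bash
python3 -m crank '[[1,[0,0,0.02],[0,0,0]],[1,[0,0,0],[0,0,0]],[1,[0,0,0],[0,0,0]],[1,[0,0,0],[0,0,0]]]' | grep -E 'ee|contact|gap'; python3 -m crank '[[1,[0,0,0.01],[0,0,0]],[1,[0,0,0],[0,0,0]],[1,[0,0,0],[0,0,0]],[1,[0,0,0],[0,0,0]],[1,[0,0,0],[0,0,0]],[1,[0,0,0],[0,0,0]]]'| grep -E 'ee|contact'
```

```text
ee_pos: [0.4906, -0.1949, 0.1179]
contact_force: [1.6, -0.4, 10.4]
finger_gap: 0.55
ee_pos: [0.4906, -0.1949, 0.1178]
contact_force: [2.2, -0.1, 10.8]
```

```bash
python3 -m crank '[[1,[0,0,-0.04],[0,0,0]],[1,[0,0,-0.03],[0,0,0]],[1,[0,0,0],[0,0,0]],[1,[0,0,0],[0,0,0]]]' 8 | grep -E 'ee|contact'; python3 -m crank '[[0.2,[0,0,0],[0,0,0]],[0,[0,0,0],[0,0,0]],[-0.3,[0,0,0],[0,0,0]],[-0.6,[0,0,0],[0,0,0]],[-0.6,[0,0,0],[0,0,0]],[-0.6,[0,0,0],[0,0,0]]]'
```

```text
ee_pos: [0.4905, -0.1947, 0.1181]
contact_force: [3.5, 0.3, 5.3]
time_s: 14.62
ee_pos: [0.4892, -0.1945, 0.117]
orientation: [[-0.973, 0.233, -0.003], [0.233, 0.973, 0.001], [0.003, 0.0, -1.0]]
contact_force: [0.5, 0.3, 0.3]
finger_gap: 0.787
grip_force: 0.0
```

Released and contact-free. I'll retreat straight up and look.

```bash
python3 -m crank '[[-0.6,[0,0,-0.3],[0,0,0]],[-0.6,[0,0,-0.6],[0,0,0]],[-0.6,[0,0,-0.8],[0,0,0]],[-0.6,[0,0,-0.8],[0,0,0]],[-0.6,[0,0,-0.8],[0,0,0]],[-0.6,[0,0,-0.8],[0,0,0]],[-0.6,[0.5,0,-0.8],[0,0,0]],[-0.6,[1,0,-0.5],[0,0,0]],[-0.6,[1,0,0],[0,0,0]],[-0.6,[1,0,0],[0,0,0]],[-0.6,[1,0,0],[0,0,0]],[-0.6,[1,0,0],[0,0,0]],[-0.6,[0,0,0],[0,0,0]],[-0.6,[0,0,0],[0,0,0]]]' | grep -E 'time|ee|contact'
python3 - <<'E'
from h import *
im,d=vision.capture('scene');P=cloud('scene',d)
H=np.zeros((600,800,3),np.uint8);H[:480,:640]=cv2.resize(im[165:285,120:280],(640,480),interpolation=3);cv2.imwrite('pics/end.png',H[:480,:640,::-1])
E
```

```text
time_s: 15.78
ee_pos: [0.3559, -0.1627, 0.2536]
contact_force: [1.6, 0.1, 1.2]
```

View pics/end.png

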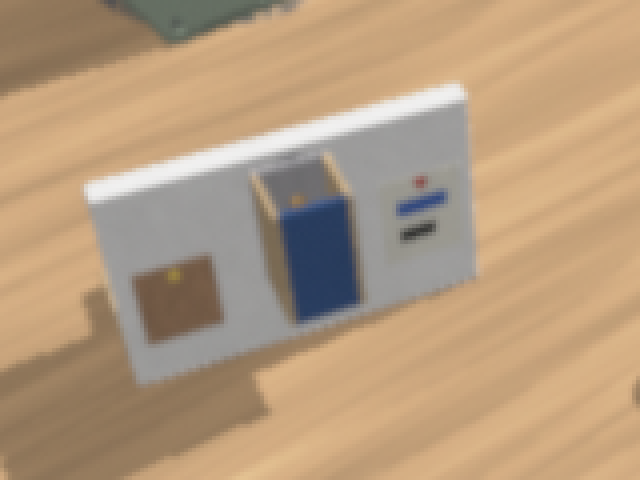

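The caddy hangs upright and flush at (305,240), with the brass head visible inside at (298,200). The gripper is clear of everything.

```bash
python3 -c "
from plant import ctrl;print(ctrl.job_done())"
```

```text
the job is handed in; nothing more can be done
None
```

The caddy hangs upright and flush on the brass screw, with the screw home at the top of the slot after a downward pull of about 10 N held for about half a second; I let go, left the other things on the table alone, and handed the job in at about 16 s (the hand-in gave no verdict).

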